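# Seat a clock movement in the corner jig

### The job

Draw back the sliding jaw of the movement holder by its red post, then lift the brass clock movement out. Stand it upright on the plate of the corner jig, with its back against the blue fence, its side against the silver fence and its white dial looking away from the blue fence, and press it gently but surely into the corner, flush with both fences at once. Finish while still gripping the movement and pressing it against both fences (do not let go), and leave the other things on the bench where they are.

Things in the scene. Friction and masses are not known exactly. Their poses are not given: they have to be found in the camera images.
- movement: Loose brass clock movement, 0.35 kg, block 46 (x) x 44 (y) x 62 mm tall, balance wheel on top to 68 mm. Origin: centre of the block's underside, z up. Flat back: +x face. Flat sides y = +-22 mm: grip across these, upper half. The -x face has the dial (4 mm proud) and at its foot a ledge, x -33 to -23 mm, 8 mm high. Starts in the holder, axes as the holder's, back 1 mm or less from the fixed jaw.
- dial (a point): Centre of the white dial, 38 mm diameter, on the movement's -x face: at (-27, 0, 38) mm in the movement's frame.
- holder: Slide-jaw holder, fixed to the bench (place and yaw vary): grey base 175 x 64 x 12 mm (x -130 to +45 mm), origin on the bench under the movement's start; the movement stands on its top, z = 12 mm. Fixed steel jaw on the +x side: face at x = +23 mm, 40 mm wide, top 32 mm above the bench. Sliding jaw on the -x side.
- jaw (a joint): Sliding steel jaw (m): 0 closed, grows as it is drawn along the holder's -x, at most 0.035; starts at 0 to 0.004. At 0 its lip, 40 mm wide, covers 6 mm of the movement's ledge (2.5 mm above it; lip top 27.5 mm above the bench), so the movement cannot be lifted; beyond 0.015 it is well free. About 2.5 N of friction; stays where it is left.
- jaw_post (a point): Centre of the top of the post on the sliding jaw, 62 mm above the bench, 69 mm from the holder's origin along its -x when the jaw is closed. The red cap of the post is 15 mm in diameter and 22 mm high, the steel below it 12 mm in diameter; can be pinched from above, the fingers closing along the holder's y.
- jig: Corner jig, fixed to the bench (its place and yaw vary): dark steel plate 120 x 120 x 10 mm, origin under its centre. Two fences 14 mm thick stand 18 mm above the plate (tops 28 mm above the bench) along its +x and +y edges. Pressing down while sliding makes the movement rub and drag on the plate.
- corner (a point): Inner corner where the two fences meet, on the plate's top: at (46, 46, 10) mm in the jig's frame; its axes are the jig's. The back fence's face is its plane x = 0, the side fence's face its plane y = 0. The seated movement has the jig's axes and its origin at (-23, -22, 0) mm in this frame.
- back_fence: Blue fence on the jig's +x edge, 120 mm long, inner face looking to the jig's -x; origin under its centre. The movement's back goes here.
- side_fence: Silver fence on the jig's +y edge, 106 mm long, inner face looking to the jig's -y; origin under its centre. The movement's +y side goes here.
- case_ring: Yellow plastic ring, 52 mm diameter, 22 mm high, between holder and jig; bystander.
- watch: Round watch head, 44 mm diameter, 10 mm high; bystander.
- amber_bottle: Amber jar with a black cap, 44 mm diameter, 85 mm high; bystander.
- oil_jar: Blue jar with a white cap, 48 mm diameter, 60 mm high; bystander.
- dial_tray: Empty white tray, 90 x 90 x 18 mm; bystander.
- screwdriver: Screwdriver with a red handle, 150 mm long, lying; bystander.
- stake_stand: Black turned stand, 48 mm diameter, 60 mm high; bystander.
Things that resemble listed ones, but are neither listed nor needed, are in the scene too. What is shaped like the holder but pink is not meant.

How it is judged:
On the way, in this order (a step that is already met when the one before it is completed fails the run):
1. the jaw is drawn back at least 15 mm with the movement still standing in the holder (value of joint jaw above 0.015 m and z of movement in the frame of holder below 0.02 m and horizontal distance between movement and holder below 0.03 m), for 0.1 s.
2. the movement is lifted out of the holder in the fingers (z of movement in the frame of holder above 0.03 m and contact force between the fingers and movement above 1 N), for 0.1 s.
At the end, for the whole second after the job is handed in: Movement upright and square to the jig (3.4 degrees), standing on the plate (3 mm), dial away from the blue fence, within 3 mm of the corner and pressing each fence with at least 1.5 N, at rest, still gripped with at least 3 N (x of movement in the frame of corner between -0.026 and -0.02 m and y of movement in the frame of corner between -0.025 and -0.019 m and z of movement in the frame of corner below 0.003 m and x of dial in the frame of corner below -0.045 m and angle between the x axis of movement and the x axis of jig, either way round below 0.06 rad and angle between movement's own z axis and vertical below 0.06 rad and contact force between movement and back_fence above 1.5 N and contact force between movement and side_fence above 1.5 N and contact force between the fingers and movement above 3 N and linear speed of movement below 0.01 m/s); the arm keeps its last pose, push and grip.
It fails at once if a bystander is moved more than 30 mm (distance of any of case_ring, watch, amber_bottle, oil_jar, dial_tray, screwdriver, stake_stand from where it was at the start of the episode above 0.03 m).
It fails at once if the movement is slammed or forced against a fence (over 60 N) (contact force between movement and back_fence above 60 N or contact force between movement and side_fence above 60 N).
It also fails if it takes over 59 s, if anything falls off the work surface, if the arm or the gripper's body presses on something with over 40 N, if the wrist force passes 120 N, or if a joint passes its speed limit or range.

### The arm

A 7-joint arm with a two-finger parallel gripper is mounted at the origin on the work surface. World frame = base frame: x ahead of the robot, y to its left, z up, the work surface at z = 0. Lengths are in m, angles in rad, forces in N, time in s.
With the tool pointing down it reaches from about 0.425 to 0.875 m from the base axis. Payload 9.9 kg.
Tool frame: the origin (TCP) lies on the centre line of the jaws, within the pads' length; the fingertips stand 17 mm ahead of it and the grasp point (between the pads) lies 2 mm behind it (tip_reach is the distance from the TCP to the fingertips, in m); z points along the fingers, y is the line along which they close (so a half turn about z gives the same grasp; the last joint's range is limited). The gripper opens to 85 mm and grips with 20 to 120 N. Pads are 22 mm wide; open, the fingers measure 114 mm over their backs; the gripper's body (76 mm by 85 mm) begins 54 mm behind the grasp point. The pads swing forward as they close: fully open they stand 13 mm farther back than shut.
Start: joints at [-0.084, 0.576, 0.025, 1.437, -0.015, 1.129, -0.057], TCP at [0.675, 0, 0.248] pointing down, gripper open.
Joint ranges: [-2.76, 2.76], [-0.34, 2.15], [-1.52, 1.57], [0.19, 2.46], [-1.09, 4.23], [0.17, 1.99], [-2.82, 2.82]. Speed limits (rad/s): [2.22, 2.22, 3.01, 3.01, 3.14, 3.14, 3.14].

### API

Orientations are given as [roll, pitch, yaw] about the fixed x, y, z axes, in that order (R = Rz(yaw) Ry(pitch) Rx(roll)).
In Python, from bench import observe, snapshot, finish_job, search_frame, mark_of, tip_reach gives the robot as it stands.
- The arm moves only by the tool step_arm, never from a script. Its argument "deltas" is a list of rows, each a list of 5 numbers: the shift along the tool's x, y, z in units of 40 mm (1.0 is 40 mm), then the turn about the tool's z in units of 10 degrees (1.0 is 10 degrees), then the opening, from -1 (shut) to 1 (fully open). A call has 1 to 20 rows; each row shifts and turns the commanded pose from where the row before left it, along the tool's axes as they then stand; what a row does not reach is not made up. A row lasts 1/8 s, in which the tool goes at most 62.5 mm and 10.7 degrees, less where a joint would pass 70% of its speed; a pose out of reach is approached as far as the arm can. A call is refused whole if a number of a shift passes 1 or a number of a turn 1, either way. A call with a gripper value outside its range is refused whole. The fingers move at their own pace and stop on an object; the grip force is fixed at half the most. Time passes only in rows, so rows that do not move let the fingers close. It gives the time, the measured TCP pose, the force, the opening and the grip force at its end, in the units of the state.
- observe(): the state, without advancing time (a new reading comes with each control period).
- snapshot(name): name is "scene" or "side" or "wrist"; returns a dict with "pixels" (420x560x3 uint8, red, green, blue), "range_z" (420x560 float32, m along the optical axis (not along the pixel's ray), 0 where there is no reading), "camera_matrix" (3x3 intrinsics, pixels), "extrinsics" (4x4, takes a point from world to camera coordinates); the wrist camera has in their place "tool_from_camera" (4x4, takes a point from camera to tool coordinates, whose origin is the TCP and whose axes are the flange's). Camera axes: x right, y down, z forward; pixel columns grow to the right and rows downward; lengths in m; the calibration is good to about 2 mm. A picture is of the moment at which its call begins: read the wrist's pose just before it.
- finish_job(): hands the job in; it is judged then, once.
Trained networks look in a picture, given as the dict that the camera call returned (one of the last four; its "shot" number tells which), for a name from the list of things; names that differ only in an ending like _2 or _b are one class to them, and where a whole thing is asked for, a point or a joint stands for the part that bears it (a point fixed in the world has none). Each returns a list of dicts, best first, with "score" (0 to 1); they miss things now and then, are a little off and sometimes report something else, mostly with a low value. They report only what shows in the picture. A call takes as long as a camera call. They do not tell look-alikes from the thing itself.
- search_frame(picture, name): "rect" ([left, top, width, height] in pixels, round what is visible of it).
- mark_of(picture, name): "position" ([row, column] in pixels: a listed point, or the origin of a listed thing).
The state is a dict: "time_s": time; "joint_positions": joint angles; "joint_vel": joint speeds; "effort": joint torques, N m; "ee_pos": TCP position; "eef_rot": TCP orientation; "wrist_force": force on the tool from outside, world axes, zero at the start; "torque": the same for the moment, N m; "width": finger opening in m; "grasp_force": force on a finger pad.
Only numpy, scipy, OpenCV 4.12 (cv2) and the standard library are available. Lean on these libraries where they do the work, as an engineer would, in place of code of your own. Each camera call takes 0.05 s, during which the arm holds its last target. There are 200 camera calls.

## Working session

There is one attempt and no reset: what is moved stays moved. The work goes in short steps, Python scripts to look and compute and a tool call to move; the robot and the scene stay as the last step left them, time stands still between calls to the robot, and variables do not carry over. Pictures are saved under pics/ and viewed, at most 10 in all, crops included, and the job is handed in when it is done.

Besides the shell and the picture viewer there is one more tool, called after "Request:" by a JSON object that holds its "op" and its "data", one argument or row to a line. step_arm: Moves the arm, as the interface text tells. Its arguments: {"type":"object","properties":{"deltas":{"type":"array"}},"required":["deltas"]}

```bash
mkdir -p pics; cat > h.py <<'E'
import numpy as np, cv2
from bench import *
from scipy.spatial.transform import Rotation as R
def cam(p,s=None):
    """world-from-camera"""
    if 'extrinsics' in p: return np.linalg.inv(np.array(p['extrinsics']))
    T=np.eye(4);T[:3,:3]=R.from_euler('xyz',s['eef_rot']).as_matrix();T[:3,3]=s['ee_pos']
    return T@np.array(p['tool_from_camera'])
def cloud(p,s=None):
    K=np.array(p['camera_matrix']);z=p['range_z'];v,u=np.mgrid[:z.shape[0],:z.shape[1]]
    P=np.stack([(u-K[0,2])/K[0,0]*z,(v-K[1,2])/K[1,1]*z,z],-1)
    T=cam(p,s);return P@T[:3,:3].T+T[:3,3]
def onplane(p,rc,h,s=None):
    K=np.array(p['camera_matrix']);T=cam(p,s)
    d=T[:3,:3]@np.array([(rc[1]-K[0,2])/K[0,0],(rc[0]-K[1,2])/K[1,1],1]);o=T[:3,3]
    return o+d*(h-o[2])/d[2]
def save(p,n): cv2.imwrite('pics/'+n+'.png',np.array(p['pixels'])[:,:,::-1])
E
python3 - <<'E'
from h import *
s=observe();print(s)
for n in ('scene','side','wrist'):
    s=observe();p=snapshot(n);save(p,n+'0')
    if n!='side': pass
    for k,h in (('movement',.012),('dial',.05),('holder',0),('jaw_post',.062),('jig',0),('corner',.01),('back_fence',0),('side_fence',0)):
        print(n,k,[(round(m['score'],2),np.round(m['position']).tolist(),np.round(onplane(p,m['position'],h,s)[:2],4).tolist()) for m in mark_of(p,k)[:3]])
pics=[cv2.imread(f'pics/{n}0.png') for n in ('scene','side')]
E
```

```text
{'time_s': 0.0, 'joint_positions': array([-0.08381598,  0.57654954,  0.0248214 ,  1.43790593, -0.01501319,
        1.12899243, -0.05650103]), 'joint_vel': array([-0.00150455,  0.00036437,  0.00089278, -0.00120249,  0.00160736,
        0.00086975,  0.00019648]), 'effort': array([ 1.10782021e-03, -7.65753937e+01,  2.25157209e+00, -2.85965914e+01,
        1.54639565e-02,  1.25475466e-02,  7.09064329e-05]), 'ee_pos': array([6.74577325e-01, 3.52258585e-05, 2.47431134e-01]), 'eef_rot': array([-3.13992261e+00,  6.36177069e-05,  1.57085885e+00]), 'wrist_force': array([ 0.44791283, -0.13043001,  0.22349092]), 'torque': array([0.00633251, 0.01588478, 0.03245417]), 'grasp_force': 0.0, 'width': 0.08521474054692836}
scene movement [(0.79, [282.0, 273.0], [0.6258, 0.2006]), (0.68, [214.0, 283.0], [0.4519, 0.0016])]
scene dial [(0.64, [264.0, 279.0], [0.6058, 0.1947])]
scene holder [(0.67, [273.0, 461.0], [0.2495, 0.4139]), (0.57, [284.0, 269.0], [0.6284, 0.1917])]
scene jaw_post [(0.63, [237.0, 482.0], [0.1753, 0.4005]), (0.59, [243.0, 285.0], [0.5605, 0.1568])]
scene jig [(0.66, [195.0, 201.0], [
[... 449 characters left out ...]
0], [0.586, -0.2246]), (0.57, [194.0, 312.0], [0.7508, 0.0349])]
side corner [(0.59, [243.0, 340.0], [0.6382, -0.1858]), (0.34, [187.0, 257.0], [0.6297, 0.1867])]
side back_fence [(0.83, [250.0, 351.0], [0.6466, -0.2237])]
side side_fence [(0.67, [250.0, 321.0], [0.5814, -0.1575]), (0.38, [188.0, 255.0], [0.6324, 0.1987])]
wrist movement [(0.2, [290.0, 352.0], [0.7748, -0.1408])]
wrist dial []
wrist holder []
wrist jaw_post [(0.69, [4.0, 145.0], [0.5631, 0.1651])]
wrist jig [(0.73, [335.0, 206.0], [0.5818, -0.2177])]
wrist corner [(0.75, [315.0, 235.0], [0.6241, -0.1797])]
wrist back_fence [(0.8, [347.0, 244.0], [0.6328, -0.2367])]
wrist side_fence [(0.74, [315.0, 199.0], [0.5732, -0.1866])]
```

View pics/scene0.png

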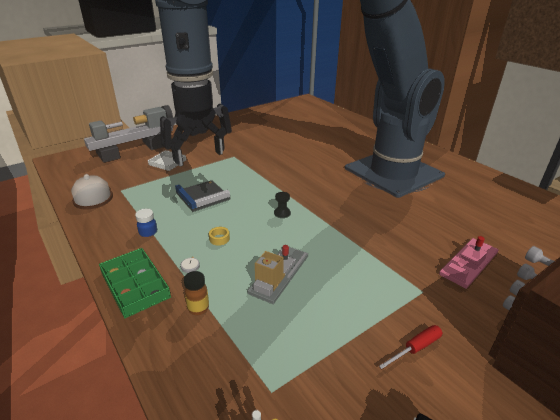

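View pics/wrist0.png

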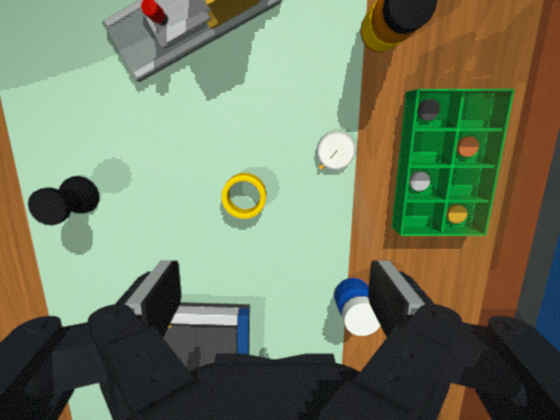

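The scene shows the grey holder with the movement at (row 273, col 269), the pink decoy at (262, 470) and the jig at (195, 203). The wrist view shows the red post at (10, 153), the jig's silver fence along row 315 and its blue fence at col 243. I'll move to look over the holder with the tool turned to its yaw (about 27°).

Request:
{"op": "step_arm", "data": {
  "deltas": [
    [0.73,-0.71,0,0,1],
    [0.73,-0.71,0,0,1],
    [0.73,-0.71,0,0,1],
    [0.73,-0.71,0,0,1],
    [0.73,-0.71,0,0,1],
    [0,0,0,0.9,1],
    [0,0,0,0.9,1],
    [0,0,0,0.9,1],
    [0,0,0,0.9,1],
    [0,0,0,0.9,1],
    [0,0,0,0.9,1],
    [0,0,0,0.9,1],
    [0,0,0,0,1],
    [0,0,0,0,1]
  ]
}}

```text
time_s: 3.1
ee_pos: [0.533, 0.1461, 0.2483]
eef_rot: [3.142, -0.0, 0.475]
wrist_force: [-0.8, -0.1, -0.3]
width: 0.0856
grasp_force: 0.0
```

```bash
python3 - <<'E'
from h import *
s=observe();print(s['ee_pos'],s['eef_rot'],s['time_s']);p=snapshot('wrist');save(p,'w1')
for k,h in (('movement',.012),('holder',0),('jaw_post',.062)):
    print(k,[(round(m['score'],2),np.round(m['position']).tolist(),np.round(onplane(p,m['position'],h,s)[:2],4).tolist()) for m in mark_of(p,k)[:3]])
C=cloud(p,s);px=np.array(p['pixels']).astype(int)
red=(px[...,0]>120)&(px[...,1]<60)&(px[...,2]<60)&(abs(C[...,2]-.061)<.006)
q=C[red];print('red',red.sum(),np.median(q,0),(q.min(0)+q.max(0))/2)
for lo,hi in ((.008,.016),(.068,.078),(.025,.0345)):
    m=((C[...,2]>lo)&(C[...,2]<hi)).astype(np.uint8)
    n,l,st,_=cv2.connectedComponentsWithStats(m)
    for i in range(1,n):
        if st[i,4]>400:
            q=C[l==i];r=cv2.minAreaRect((q[:,:2]*1000).astype(np.float32));print(lo,st[i].tolist(),np.round(r[0],1),np.round(r[1],1),round(r[2],1),np.median(q[:,2]))
E
```

```text
[0.53299456 0.14610625 0.24833689] [ 3.14157570e+00 -6.87905814e-05  4.74890425e-01] 3.1
movement [(0.6, [80.0, 277.0], [0.632, 0.1937])]
holder [(0.73, [274.0, 544.0], [0.5839, -0.2232]), (0.43, [268.0, 516.0], [0.5733, -0.1854])]
jaw_post []
red 155 [0.56693998 0.16374989 0.06216186] [0.56675946 0.16366296 0.05960085]
0.008 [439, 29, 43, 49, 1508] [745.   35.7] [43.1 43.2] 10.7 0.010912270597191881
0.008 [245, 36, 62, 165, 3966] [590.9 175.5] [175.6  64.1] 26.3 0.01258374393010292
0.008 [483, 220, 69, 79, 538] [ 583.  -165.8] [  4.  119.5] 88.0 0.011968403123767263
0.008 [503, 242, 57, 93, 2739] [ 572.6 -240.9] [ 89.1 104.7] 87.9 0.010721910587691064
0.008 [0, 255, 20, 87, 1207] [235.2 379.9] [127.   24.2] 15.1 0.01225693905830122
0.068 [254, 46, 51, 62, 1611] [628.6 190.8] [49.9 43.8] 26.2 0.07420252966480378
0.025 [256, 110, 38, 49, 1629] [581.5 170.7] [49.8 39.5] 26.4 0.027942584309624097
0.025 [491, 224, 69, 85, 1201] [ 582.6 -172.1] [ 16.6 119.4] 88.3 0.028448638204073062
```

View pics/w1.png

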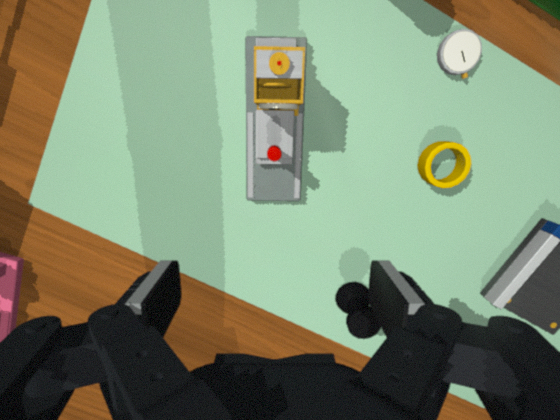

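The wrist view shows the holder square in the picture: red cap at (153, 274), movement top at (63, 279). Depth fits agree: origin (629, 194) mm, yaw 26.3°, jaw about 0. Descend on the post and pinch.

Request:
{"op": "step_arm", "data": {
  "deltas": [
    [0.96,-0.02,0,0.09,1],
    [0,0,0.94,0,1],
    [0,0,0.94,0,1],
    [0,0,0.94,0,1],
    [0,0,0.94,0,1],
    [0,0,0.94,0,1],
    [0,0,0,0,1],
    [0,0,0,0,-1],
    [0,0,0,0,-1],
    [0,0,0,0,-1],
    [0,0,0,0,-1],
    [0,0,0,0,-1],
    [0,0,0,0,-1],
    [0,0,0,0,-1]
  ]
}}

```text
time_s: 5.05
ee_pos: [0.5672, 0.1642, 0.0612]
eef_rot: [3.142, -0.001, 0.455]
wrist_force: [-0.9, -1.5, 6.6]
width: 0.0125
grasp_force: 58.5
```

Request:
{"op": "step_arm", "data": {
  "deltas": [
    [-0.15,0,0,0,-1],
    [-0.15,0,0,0,-1],
    [-0.15,0,0,0,-1],
    [-0.15,0,0,0,-1],
    [0,0,0,0,-1],
    [0,0,0,0,-1]
  ]
}}

```text
time_s: 5.8
ee_pos: [0.5454, 0.1535, 0.0611]
eef_rot: [3.142, -0.001, 0.455]
wrist_force: [-1.0, -1.1, 9.8]
width: 0.0127
grasp_force: 58.8
```

```bash
python3 - <<'E'
from h import *
s=observe();print(s['ee_pos'],s['wrist_force'],s['width'],tip_reach if not callable(tip_reach) else tip_reach())
E
```

```text
[0.54539312 0.15348536 0.06113921] [-0.95025726 -1.06403037  9.7709045 ] 0.012683098865678252 0.017
```

Request:
{"op": "step_arm", "data": {
  "deltas": [
    [0,0,0,0,1],
    [0,0,0,0,1],
    [0,0,0,0,1],
    [0,0,0,0,1],
    [0,0,-0.9,0,1],
    [0,0,-0.9,0,1],
    [0,0,-0.9,0,1],
    [0,0,-0.9,0,1],
    [0,0,-0.8,0,1],
    [0,0,0,0,1],
    [0,0,0,0,1]
  ]
}}

```text
time_s: 7.18
ee_pos: [0.5449, 0.1536, 0.2357]
eef_rot: [-3.141, 0.001, 0.456]
wrist_force: [-0.2, -0.0, -0.4]
width: 0.0852
grasp_force: 0.0
```

```bash
cat > m.py <<'E'
from h import *
s=observe();print(s['ee_pos'],s['eef_rot'],s['time_s'],s['width']);p=snapshot('wrist')
C=cloud(p,s);px=np.array(p['pixels']).astype(int)
red=(px[...,0]>120)&(px[...,1]<60)&(px[...,2]<60)&(abs(C[...,2]-.061)<.006)
q=C[red];print('red',red.sum(),np.median(q,0))
for lo,hi in ((.008,.016),(.068,.078),(.078,.084),(.025,.0345)):
    m=((C[...,2]>lo)&(C[...,2]<hi)).astype(np.uint8)
    n,l,st,_=cv2.connectedComponentsWithStats(m)
    for i in range(1,n):
        if st[i,4]>300:
            q=C[l==i];r=cv2.minAreaRect((q[:,:2]*1000).astype(np.float32));print(lo,st[i].tolist(),np.round(r[0],1),np.round(r[1],1),round(r[2],1),np.median(q[:,2]).round(4))
E
python3 m.py
```

```text
[0.54487252 0.15359603 0.23570794] [-3.14133385e+00  7.75586678e-04  4.55655267e-01] 7.175 0.08522778666140719
red 165 [0.54539712 0.1533358  0.06222136]
0.008 [443, 37, 44, 49, 1578] [745.   35.8] [43.1 43.2] 16.1 0.0109
0.008 [243, 49, 64, 166, 4052] [590.9 175.6] [173.5  64.2] 26.3 0.0126
0.008 [491, 229, 69, 81, 591] [ 582.7 -165.7] [  4.2 119.7] 88.0 0.0119
0.008 [514, 264, 46, 79, 1807] [ 547.1 -215.9] [114.9  56.5] 38.5 0.0107
0.008 [0, 275, 19, 67, 916] [250.1 383.6] [95.1 21.4] 13.3 0.0121
0.008 [342, 298, 34, 30, 317] [441.5 -14.1] [37.6 38.8] 50.9 0.0121
0.068 [252, 61, 53, 63, 1719] [628.5 190.9] [50.1 44.1] 26.2 0.0742
0.078 [268, 67, 22, 23, 340] [638.5 195.6] [17.1 17.5] 25.4 0.079
0.025 [254, 51, 42, 11, 419] [659.7 209.8] [ 8.9 39.2] 27.5 0.0324
0.025 [256, 148, 38, 47, 1621] [559.8 160.4] [49.3 39.6] 26.3 0.0279
0.025 [500, 244, 60, 74, 1039] [ 575.5 -171.3] [ 16.7 104.2] 88.5 0.0284
```

Request:
{"op": "step_arm", "data": {
  "deltas": [
    [0.78,0.025,0,0,1],
    [0.78,0.025,0,0,1],
    [0.77,0.025,0,-0.02,1],
    [0,0,0,0,1],
    [0,0,0.9,0,1],
    [0,0,0.9,0,1],
    [0,0,0.9,0,1],
    [0,0,0.9,0,1],
    [0,0,0.6,0,1],
    [0,0,0.27,0,1],
    [0,0,0,0,1],
    [0,0,0,0,1],
    [0,0,0,0,-1],
    [0,0,0,0,-1],
    [0,0,0,0,-1],
    [0,0,0,0,-1],
    [0,0,0,0,-1],
    [0,0,0,0,-1]
  ]
}}

```text
time_s: 9.48
ee_pos: [0.6307, 0.1922, 0.0582]
eef_rot: [-3.142, -0.001, 0.459]
wrist_force: [-1.0, -0.7, 5.3]
width: 0.0433
grasp_force: 62.6
```

Request:
{"op": "step_arm", "data": {
  "deltas": [
    [0,0,-0.2,0,-1],
    [0,0,-0.3,0,-1],
    [0,0,-0.5,0,-1],
    [0,0,-0.7,0,-1],
    [0,0,-0.9,0,-1],
    [0,0,-0.9,0,-1],
    [0,0,0,0,-1],
    [0,0,0,0,-1]
  ]
}}

```text
time_s: 10.48
ee_pos: [0.6296, 0.1919, 0.1967]
eef_rot: [-3.141, 0.001, 0.459]
wrist_force: [0.1, 0.6, -3.3]
width: 0.0434
grasp_force: 61.7
```

```bash
python3 m.py; python3 - <<'E'
from h import *
s=observe();p=snapshot('wrist');save(p,'w2');print(s['wrist_force'])
E
```

```text
[0.62959994 0.19185244 0.19671451] [-3.14123538e+00  1.30439915e-03  4.59147170e-01] 10.475 0.04338853486366418
red 0 [nan nan nan]
0.008 [460, 0, 100, 109, 683] [823.   50.4] [121.8  40.6] 69.3 0.012
0.008 [503, 0, 33, 59, 409] [856.4  65.1] [47.4 23. ] 35.4 0.0122
0.008 [482, 19, 27, 28, 497] [845.5  79.1] [19.7 22.4] 87.1 0.0095
0.008 [446, 134, 46, 48, 1578] [745.1  36.2] [42.8 43.5] 13.4 0.011
0.008 [239, 145, 66, 62, 3098] [642.  200.8] [61.1 64. ] 26.3 0.0124
0.008 [523, 320, 37, 45, 387] [ 606.8 -166.8] [ 4.4 63.7] 88.4 0.0119
0.025 [471, 0, 89, 98, 1494] [848.9  53.3] [95.3 58.2] 89.9 0.0277
0.025 [250, 153, 44, 19, 829] [656.8 208.1] [16.3 39.7] 26.1 0.0323
0.025 [536, 344, 24, 33, 381] [ 596.7 -172. ] [16.6 39.3] 87.5 0.0283
[-0.01267948  0.34515749 -4.33356011]
  return _methods._mean(a, axis=axis, dtype=dtype,
  ret = um.true_divide(
```

View pics/w2.png

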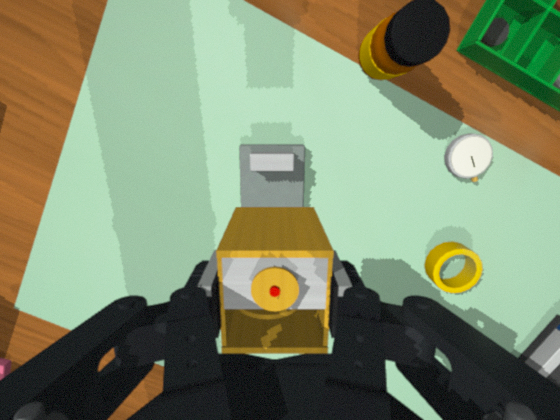

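The movement is held square in the fingers (top at about (300, 275)), with the dial toward the bottom of the picture (tool −x). I'll turn to the jig yaw (about −2°) and cross to a viewpoint just short of the jig.

Request:
{"op": "step_arm", "data": {
  "deltas": [
    [0,0,0,0.95,-1],
    [0,0,0,0.95,-1],
    [0,0,0,0.93,-1],
    [-0.16,0.8,0,0,-1],
    [-0.16,0.8,0,0,-1],
    [-0.16,0.8,0,0,-1],
    [-0.16,0.8,0,0,-1],
    [-0.16,0.8,0,0,-1],
    [-0.16,0.8,0,0,-1],
    [-0.16,0.8,0,0,-1],
    [-0.16,0.8,0,0,-1],
    [-0.16,0.8,0,0,-1],
    [-0.16,0.8,0,0,-1],
    [-0.16,0.8,0,0,-1],
    [-0.16,0.8,0,0,-1],
    [-0.08,0.8,0,0,-1],
    [0,0,0,0,-1],
    [0,0,0,0,-1],
    [0,0,0,0,-1]
  ]
}}

```text
time_s: 12.95
ee_pos: [0.536, -0.2198, 0.197]
eef_rot: [-3.141, 0.001, -0.033]
wrist_force: [0.3, 0.2, -2.7]
width: 0.0431
grasp_force: 62.1
```

```bash
cat > j.py <<'E'
from h import *
import sys
s=observe();print(s['ee_pos'],s['eef_rot'],s['time_s'],s['width'],s['wrist_force'],s['joint_positions'].round(2));p=snapshot('wrist');save(p,sys.argv[1])
C=cloud(p,s);px=np.array(p['pixels']).astype(int)
for k,h in (('corner',.01),('back_fence',0),('side_fence',0),('jig',0)):
    print(k,[(round(m['score'],2),np.round(m['position']).tolist(),np.round(onplane(p,m['position'],h,s)[:2],4).tolist()) for m in mark_of(p,k)[:2]])
top=(abs(C[...,2]-.028)<.003)
blue=(px[...,2]>px[...,0]+35)&top; silv=top&(abs(px[...,2]-px[...,0])<35)&(px.sum(-1)>200)
for n,m in (('blue',blue),('silver',silv),('plate',abs(C[...,2]-.0105)<.003)):
    nn,l,st,_=cv2.connectedComponentsWithStats(m.astype(np.uint8))
    for i in range(1,nn):
        if st[i,4]>150:
            q=C[l==i];r=cv2.minAreaRect((q[:,:2]*1000).astype(np.float32))
            print(n,st[i].tolist(),np.round(r[0],1),np.round(r[1],1),round(r[2],2),np.median(q[:,2]).round(4),(q.min(0)*1000).round(1)[:2],(q.max(0)*1000).round(1)[:2])
# held movement top in tool frame
T=np.linalg.inv(np.block([[R.from_euler('xyz',s['eef_rot']).as_matrix(),s['ee_pos'][:,None]],[np.zeros((1,3)),np.ones((1,1))]]))
L=C@T[:3,:3].T+T[:3,3]
m=(L[...,2]>-.035)&(L[...,2]<-.004)&(abs(L[...,1])<.021)&(abs(L[...,0])<.06)&(p['range_z']>0)
q=L[m];print('held z hist',np.histogram(q[:,2],np.arange(-.035,-.002,.003)))
t=q[abs(q[:,2]-np.median(q[:,2]))<.003];print('top',np.median(t[:,2]),t.min(0),t.max(0))
E
python3 j.py w3
```

```text
[ 0.5359866  -0.21982027  0.19697066] [-3.14082715e+00  8.65821468e-04 -3.33871938e-02] 12.95 0.04305849686516932 [ 0.28931341  0.19747546 -2.72670717] [ 0.05  0.52  0.4   1.78 -0.25  0.9  -1.04]
corner [(0.75, [92.0, 228.0], [0.6311, -0.1796])]
back_fence [(0.97, [89.0, 278.0], [0.6333, -0.226]), (0.71, [96.0, 230.0], [0.6284, -0.18])]
side_fence [(0.7, [88.0, 278.0], [0.634, -0.2263]), (0.57, [158.0, 225.0], [0.5694, -0.1705])]
jig [(0.92, [144.0, 276.0], [0.5816, -0.2228])]
blue [211, 78, 138, 17, 2329] [ 633.3 -227.1] [120.1  13.4] 88.16 0.0284 [ 624.8 -287.2] [ 641.7 -166.9]
silver [212, 94, 20, 117, 1798] [ 575.5 -172.3] [ 14.6 106. ] 88.27 0.0283 [ 522.4 -180.9] [ 628.7 -163.7]
plate [57, 62, 25, 57, 212] [635.4 -32.5] [20.3 50. ] 76.8 0.0105 [613.4 -42.8] [662.1 -16.9]
plate [27, 66, 24, 44, 216] [641.6  -5.1] [16.8 37.2] 78.5 0.0104 [621.7 -17. ] [658.5   3.3]
plate [496, 87, 64, 113, 455] [ 575.5 -455.9] [ 49.9 107.5] 83.0 0.0106 [ 519.2 -487.2] [ 625.9 -433.7]
plate [229, 96, 115, 110, 11950] [ 573.5 -232.2] [106.6 105.8] 88.37 0.0104 [ 519.4 -286.9] [ 627.8 -177.7]
plate [75, 263, 41, 36, 407] [442.7 -20.9] [43.1 38. ] 39.25 0.0105 [418.9 -40.1] [462.4   2.3]
held z hist (array([   0,    0,    0,    6, 1471,  621, 5752, 1113,  897,  750]), array([-0.035, -0.032, -0.029, -0.026, -0.023, -0.02 , -0.017, -0.014,
       -0.011, -0.008, -0.005]))
top -0.016000558245413757 [-0.02445044 -0.02099979 -0.0188619 ] [ 0.02354193  0.02099497 -0.01288762]
```

View pics/w3.png

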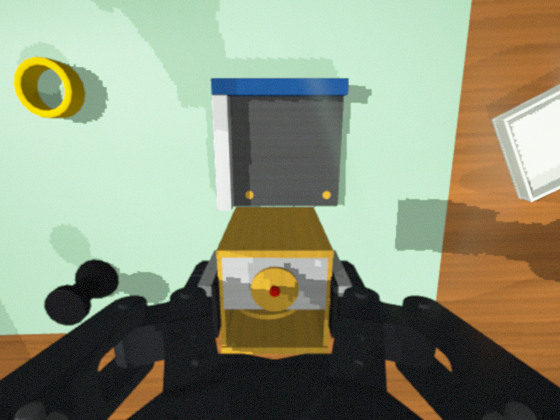

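The jig is clear in view: blue fence along row 87, silver fence along col 222, inner corner at about (95, 230). The fits agree on the corner at (628.0, −180.8) mm and yaw −1.75°. Next is a hover 11 mm off both fences, then descend close to the plate.

Request:
{"op": "step_arm", "data": {
  "deltas": [
    [0.71,-0.11,0,-0.02,-1],
    [0.71,-0.11,0,0,-1],
    [0,0,0,0,-1],
    [0,0,0.8,0,-1],
    [0,0,0.8,0,-1],
    [0,0,0.8,0,-1],
    [0,0,0.6,0,-1],
    [0,0,0.3,0,-1],
    [0,0,0.1,0,-1],
    [0,0,0,0,-1],
    [0,0,0,0,-1],
    [0,0,0,0,-1]
  ]
}}

```text
time_s: 14.7
ee_pos: [0.5932, -0.2143, 0.0622]
eef_rot: [3.141, -0.001, -0.031]
wrist_force: [-0.2, -0.1, -3.6]
width: 0.0432
grasp_force: 62.1
```

```bash
python3 j.py w4 | egrep -v plate
```

```text
[ 0.59324657 -0.21427605  0.06217899] [ 3.14134904e+00 -1.04151152e-03 -3.13870211e-02] 14.7 0.0431620955861251 [-0.17105293 -0.0749679  -3.56681456] [ 0.08  0.74  0.32  1.76 -0.34  0.69 -1.02]
corner [(0.88, [186.0, 214.0], [0.6274, -0.1809])]
back_fence [(0.67, [172.0, 296.0], [0.6324, -0.2285])]
side_fence [(0.61, [274.0, 207.0], [0.5669, -0.1691])]
jig []
blue [180, 164, 236, 29, 6369] [ 633.3 -227. ] [119.9  14.4] 88.13 0.0284 [ 624.4 -287.1] [ 642.3 -167. ]
silver [182, 191, 32, 86, 1943] [ 604.3 -173.3] [14.5 48.8] 88.39 0.0283 [ 580.1 -181.1] [ 628.8 -165.6]
held z hist (array([   0,    0,    0,    1, 1475,  569, 5753, 1129,  909,  725]), array([-0.035, -0.032, -0.029, -0.026, -0.023, -0.02 , -0.017, -0.014,
       -0.011, -0.008, -0.005]))
top -0.015988983972339027 [-0.02429326 -0.02099989 -0.01878641] [ 0.02329024  0.02099901 -0.01286861]
```

View pics/w4.png

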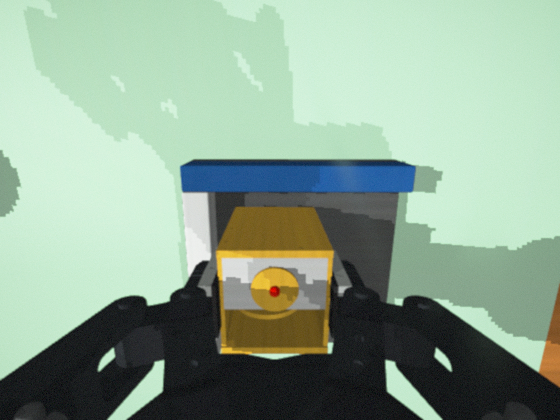

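The movement hangs just short of the corner: blue fence at row 175, silver at col 200, both gaps clear. I'll lower it to feel the plate.

Request:
{"op": "step_arm", "data": {
  "deltas": [
    [0,0,0.05,0,-1],
    [0,0,0.03,0,-1],
    [0,0,0.03,0,-1],
    [0,0,0,0,-1],
    [0,0,0,0,-1]
  ]
}}

```text
time_s: 15.58
ee_pos: [0.5929, -0.2142, 0.0571]
eef_rot: [3.142, 0.0, -0.031]
wrist_force: [-0.9, 0.2, -3.7]
width: 0.0431
grasp_force: 62.1
```

Request:
{"op": "step_arm", "data": {
  "deltas": [
    [0,0,0.02,0,-1],
    [0,0,0,0,-1],
    [0,0,0,0,-1]
  ]
}}

```text
time_s: 15.95
ee_pos: [0.5929, -0.2141, 0.0563]
eef_rot: [-3.142, 0.0, -0.031]
wrist_force: [-0.4, -0.2, -3.7]
width: 0.0434
grasp_force: 62.2
```

Request:
{"op": "step_arm", "data": {
  "deltas": [
    [0,0,0.02,0,-1],
    [0,0,0,0,-1],
    [0,0,0,0,-1]
  ]
}}

```text
time_s: 16.32
ee_pos: [0.5929, -0.2141, 0.0562]
eef_rot: [-3.141, -0.0, -0.031]
wrist_force: [-2.9, 1.9, 5.5]
width: 0.0428
grasp_force: 63.1
```

Request:
{"op": "step_arm", "data": {
  "deltas": [
    [0,0,-0.025,0,-1],
    [0.1,-0.1,0,0,-1],
    [0.08,-0.1,0,0,-1],
    [0.04,-0.04,0,0,-1],
    [0,0,0,0,-1],
    [0,0,0,0,-1]
  ]
}}

```text
time_s: 17.08
ee_pos: [0.6019, -0.2049, 0.0564]
eef_rot: [3.141, 0.0, -0.031]
wrist_force: [-0.4, 0.4, -3.3]
width: 0.0432
grasp_force: 62.1
```

Request:
{"op": "step_arm", "data": {
  "deltas": [
    [0.02,0,0,0,-1],
    [0,0,0,0,-1],
    [0,0,0,0,-1]
  ]
}}

```text
time_s: 17.45
ee_pos: [0.6028, -0.2049, 0.0565]
eef_rot: [3.142, 0.0, -0.032]
wrist_force: [-0.1, 0.1, -3.6]
width: 0.0434
grasp_force: 62.2
```

Request:
{"op": "step_arm", "data": {
  "deltas": [
    [0.02,0,0,0,-1],
    [0,0,0,0,-1],
    [0,0,0,0,-1]
  ]
}}

```text
time_s: 17.82
ee_pos: [0.6036, -0.2049, 0.0565]
eef_rot: [-3.142, -0.0, -0.031]
wrist_force: [-0.4, 0.8, -3.6]
width: 0.0434
grasp_force: 62.1
```

Request:
{"op": "step_arm", "data": {
  "deltas": [
    [0.015,-0.02,0,0,-1],
    [0,0,0,0,-1],
    [0,0,0,0,-1]
  ]
}}

```text
time_s: 18.2
ee_pos: [0.6042, -0.2041, 0.0565]
eef_rot: [3.142, 0.0, -0.031]
wrist_force: [0.3, -0.3, -3.3]
width: 0.0432
grasp_force: 62.2
```

Request:
{"op": "step_arm", "data": {
  "deltas": [
    [0.015,-0.02,0,0,-1],
    [0,0,0,0,-1],
    [0,0,0,0,-1]
  ]
}}

```text
time_s: 18.58
ee_pos: [0.6046, -0.2033, 0.0564]
eef_rot: [-3.142, 0.0, -0.032]
wrist_force: [-1.2, -0.9, -3.8]
width: 0.0432
grasp_force: 62.1
```

Request:
{"op": "step_arm", "data": {
  "deltas": [
    [0.01,-0.02,0,0,-1],
    [0,0,0,0,-1],
    [0,0,0,0,-1]
  ]
}}

```text
time_s: 18.95
ee_pos: [0.6047, -0.2028, 0.0564]
eef_rot: [3.141, 0.001, -0.032]
wrist_force: [-4.3, -2.5, -3.8]
width: 0.0434
grasp_force: 62.1
```

Request:
{"op": "step_arm", "data": {
  "deltas": [
    [0.01,-0.015,0,0,-1],
    [0,0,0,0,-1],
    [0,0,0,0,-1]
  ]
}}

```text
time_s: 19.32
ee_pos: [0.6048, -0.2025, 0.0564]
eef_rot: [3.141, 0.001, -0.032]
wrist_force: [-5.1, -2.3, -1.9]
width: 0.0432
grasp_force: 62.1
```

Request:
{"op": "step_arm", "data": {
  "deltas": [
    [0.005,-0.015,0,0,-1],
    [0,0,0,0,-1],
    [0,0,0,0,-1]
  ]
}}

```text
time_s: 19.7
ee_pos: [0.6048, -0.2023, 0.0563]
eef_rot: [3.141, 0.002, -0.032]
wrist_force: [-4.6, -4.3, -3.4]
width: 0.0431
grasp_force: 62.1
```

Request:
{"op": "step_arm", "data": {
  "deltas": [
    [0.005,-0.015,0,0,-1],
    [0,0,0,0,-1],
    [0,0,0,0,-1]
  ]
}}

```text
time_s: 20.08
ee_pos: [0.6048, -0.2022, 0.0563]
eef_rot: [3.14, 0.002, -0.033]
wrist_force: [-5.5, -5.6, -2.3]
width: 0.043
grasp_force: 62.1
```

Request:
{"op": "step_arm", "data": {
  "deltas": [
    [0.012,-0.015,0,0,-1],
    [0,0,0,0,-1],
    [0.01,-0.012,0,0,-1],
    [0,0,0,0,-1],
    [0,0,0,0,-1],
    [0,0,0,0,-1],
    [0,0,0,0,-1]
  ]
}}

```text
time_s: 20.95
ee_pos: [0.6049, -0.2022, 0.0564]
eef_rot: [3.139, 0.003, -0.033]
wrist_force: [-8.3, -8.2, -1.7]
width: 0.0435
grasp_force: 62.3
```

```bash
python3 j.py w5 | egrep -v plate; python3 - <<'E'
from h import *
s=observe();p=snapshot('wrist');C=cloud(p,s)
T=R.from_euler('xyz',s['eef_rot']).as_matrix();L=(C-s['ee_pos'])@T
m=(abs(L[...,2]+.016)<.003)&(abs(L[...,1])<.019)&(abs(L[...,0])<.021)
for name,D in (('world',C),('tool',L)):
    q=D[m];A=np.c_[q[:,:2]-q[:,:2].mean(0),np.ones(len(q))];f=np.linalg.lstsq(A,q[:,2],rcond=None)[0];print(name,'slopes',f[:2],m.sum())
print(s['wrist_force'],s['torque'],s['joint_vel'])
E
```

```text
[ 0.60489722 -0.20217181  0.05636856] [ 3.13912720e+00  2.95536902e-03 -3.31633857e-02] 20.95 0.043540842206315954 [-8.30160367 -8.1625725  -1.70038279] [ 0.05  0.76  0.33  1.74 -0.34  0.7  -1.04]
corner [(0.86, [205.0, 233.0], [0.6287, -0.1797])]
back_fence [(0.83, [194.0, 317.0], [0.6314, -0.2282])]
side_fence []
jig []
blue [203, 188, 240, 28, 6583] [ 633.7 -227.2] [120.3  14.3] 88.1 0.0284 [ 624.8 -287.3] [ 642.5 -166.9]
silver [205, 216, 28, 44, 683] [ 618.7 -169.4] [12.3 27.6] 61.75 0.0283 [ 604.7 -181.3] [ 628.4 -166.3]
held z hist (array([   0,    0,    0,    7, 1487,  524, 5778, 1161,  886,  724]), array([-0.035, -0.032, -0.029, -0.026, -0.023, -0.02 , -0.017, -0.014,
       -0.011, -0.008, -0.005]))
top -0.015973029462371974 [-0.02398404 -0.02099843 -0.01874779] [ 0.02344863  0.02099782 -0.01285412]
world slopes [ 0.02541448 -0.00398814] 4414
tool slopes [-0.0285004  -0.00071967] 4414
[-8.48125617 -7.88386581 -1.2925982 ] [-1.75626567  1.99613844  0.1674796 ] [-0.00134598 -0.00018449 -0.00100234 -0.00021971 -0.00039945 -0.00015006
  0.00089782]
```

View pics/w5.png

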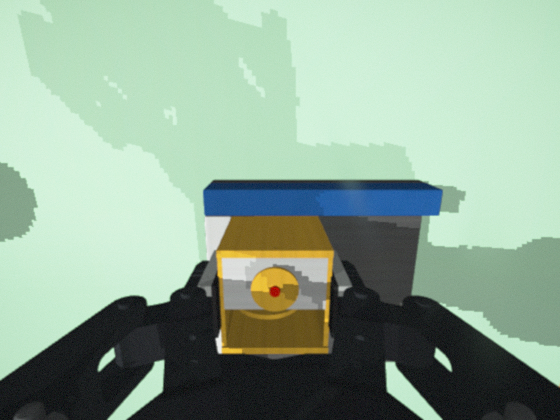

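The movement is in the corner with its back against the blue fence and its side against the silver one. It hasn't shifted in the grip (top readings unchanged), and it presses each fence with about 8 N. Handing in.

```bash
python3 -c "
from bench import *
print(finish_job())"
```

```text
the job is handed in; nothing more can be done
None
```

I drew the jaw back 24 mm, lifted out the movement and pressed it into the jig corner at about 8 N on each fence, still gripped. I handed the job in at about 21 s; no verdict came back.

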